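# Open a push-and-turn safety cap and hold it over the bottle

## Robot

A 7-joint arm with a two-finger parallel gripper is mounted at the origin on a cart in front of the work surface, level with it; the furniture and walls round the work are solid. World frame = base frame: x ahead of the robot, y to its left, z up, the work surface at z = 0. Lengths are in m, angles in rad, forces in N, time in s.
With the tool pointing down it reaches from about 0.425 to 0.825 m from the base axis. Payload 3.6 kg.
Tool frame: the origin (TCP) lies at the very end of the fingers, on their centre line; the grasp point (between the pads) lies 19 mm behind it; z points along the fingers, y is the line along which they close (so a half turn about z gives the same grasp; the last joint's range is limited). The gripper opens to 85 mm and grips with 20 to 120 N. Pads are 22 mm wide; open, the fingers measure 114 mm over their backs; the gripper's body (76 mm by 85 mm) begins 54 mm behind the grasp point. The pads swing forward as they close: fully open they stand 13 mm farther back than shut.
Start: joints at [-1.359, 0.615, -0.013, 1.423, 0.008, 1.103, -0.04], TCP at [0.154, 0.632, 0.231] pointing down, gripper open.
Joint ranges: [-3.12, 3.12], [-0.3, 2.06], [-1.34, 1.32], [0.26, 2.42], [-1.36, 4.5], [0.01, 1.98], [-2.84, 2.84]. Speed limits (rad/s): [2.79, 2.79, 3.14, 3.14, 3.14, 3.14, 3.14].

## Interface

Orientations are given as a 3x3 rotation matrix whose columns are the frame's x, y, z axes.
In Python, from rig import r, viewer, boxes_of gives the robot as it stands. The module is installed in compiled form; this text tells all that it offers.
- The arm moves only by the tool drive_tool, never from a script. Its argument "steps" is a list of rows, each an object of numbers: "x", "y", "z": the shift along the tool's x, y, z in cm; "twist": the turn about the tool's z in rad; "fingers": the opening, from -1 (shut) to 1 (fully open), so that 0 is half open. In form: [{"x": .., "y": .., "z": .., "twist": .., "fingers": ..}, ...]. A call has 1 to 5 rows; each row shifts and turns the commanded pose from where the row before left it, along the tool's axes as they then stand; what a row does not reach is not made up. A row lasts 1/10 s, in which the tool goes at most 50 mm and 8.59 degrees, less where a joint would pass 70% of its speed; a pose out of reach is approached as far as the arm can. A call with a gripper value outside its range is refused whole. The fingers move at their own pace and stop on an object; "force" is the grip in N (left out, the last holds). Time passes only in rows, so rows that do not move let the fingers close. It gives the time, the measured TCP pose, the force, the opening and the grip force at its end, in the units of the state.
- r.observe(): the state, without advancing time (a new reading comes with each control period).
- viewer.capture(name): name is "scene" or "top"; returns a dict with "frame" (420x560x3 uint8, red, green, blue), "range_z" (420x560 float32, m along the optical axis (not along the pixel's ray), 0 where there is no reading), "intrinsics" (3x3 intrinsics, pixels), "cam_to_world" (4x4, takes a point from camera to world coordinates). Camera axes: x right, y down, z forward; pixel columns grow to the right and rows downward; lengths in m; the calibration is good to about 2 mm. A picture is of the moment at which its call begins.
- r.hand_in(): hands the job in; it is judged then, once.
Trained networks look in the newest picture that a camera, given by its name, has taken for a name from the list of things; names that differ only in an ending like _2 or _b are one class to them, and where a whole thing is asked for, a point or a joint stands for the part that bears it (a point fixed in the world has none). Each returns a list of dicts, best first, with "confidence" (0 to 1); they miss things now and then, are a little off and sometimes report something else, mostly with a low value. They report only what shows in the picture. A call takes as long as a camera call. They do not tell look-alikes from the thing itself.
- boxes_of(camera, query): "xyz" ([x, y, z] in m, in the coordinates of the camera as it stood for that picture, good to about 4 mm: the middle of the surface that is visible of it).
The state is a dict: "time_s": time; "q": joint angles; "qvel": joint speeds; "joint_efforts": joint torques, N m; "eef_pos": TCP position; "tool_rot": TCP orientation; "wrist_force": force on the tool from outside, world axes, zero at the start; "torque": the same for the moment, N m; "finger_gap": finger opening in m; "gripper_force": force on a finger pad.
Only numpy, scipy, OpenCV 4.12 (cv2) and the standard library are available. Lean on these libraries where they do the work, as an engineer would, in place of code of your own. Each camera call takes 0.05 s, during which the arm holds its last target. There are 200 camera calls.

## Task

Open the child-safe bottle of concentrate that sits in the grey holder, for me to dose from. First lift the trigger spray bottle, whose nozzle hangs over the cap, out of the way: stand it upright on the bare worktop a good hand's breadth from the bottle. Then grip the red cap, press it down hard, keep pressing while you twist it anticlockwise about a sixth of a turn, and lift it off; finish still holding the cap, upright and still, a few centimetres straight above the open mouth so that drips fall back in, with the bottle left seated in its holder and the other things on the worktop undisturbed.

Things in the scene. Friction and masses are not known exactly. Their poses are not given: they have to be found in the camera images.
- holder: Grey plastic bottle holder screwed to the worktop: square pocket, 73.5 mm over its 2.5 mm walls, 34 mm high, floor 4 mm thick, screw flanges on its +x and -x sides (107 mm over them). Origin at the centre of its underside, on the worktop; z up. It keeps the bottle from turning, but nothing holds the bottle down.
- bottle_mouth (a point): Centre of the rim of the white square bottle with blue label, 194 mm above the worktop when in the holder; z up, x and y along the bottle's sides, as the holder's. The neck below is 30 mm across and carries three hooked lugs, hidden under the cap (to 40 mm across, 17 to 32 mm below the rim).
- bottle: The bottle: origin at the centre of its underside, axes as bottle_mouth. Body 66 x 66 mm, vertical up to 114 mm, shoulder sloping to 141 mm at the neck, rim at 190 mm; 0.6 to 0.9 kg. Loose in the holder with 1.2 mm of play on each side.
- cap_middle (a point): Centre of the red ribbed round safety cap, half-way up. 50 mm across, 38 mm high (19 mm above and below this point), 40 g. z up, x along the pale raised arrow on its top. Locked on the bottle, this point lies 5 mm below bottle_mouth (189 mm above the worktop) and x lies along the bottle's x.
- cap: The same cap, origin at its open underside. A spring liner lifts it against the lugs with 5 N, plus 1 N per mm pressed. Locked, it has 0.12 rad of play and does not lift. Pressed 3.5 mm or more (9 N; hard stop at 6.5 mm, 12 N) it turns anticlockwise from above, never clockwise. From 0.7 to 1.4 rad (best 1.05) it is clear of the lugs: the spring raises it 5 mm and it lifts straight off.
- spray_middle (a point): On the centre line of the trigger spray bottle, 126 mm above its underside. Blue liquid, black trigger head, 252 mm high, 0.3 to 0.6 kg, loose. z up; y along its nozzle, towards the cap. Body 54 mm wide in x, from y = -58 to +40 mm. Head 30 mm wide in x, y = -28 to +46 mm, z = +71 to +126 mm: it can be pinched across x right above this point. Nozzle to y = +61 mm.
- spray: The same spray bottle; origin at the middle of its underside, axes as spray_middle. It stands on the worktop beside the holder's -y side, with the nozzle over the edge of the cap.
- starch_middle (a point): Bystander at the back of the worktop, loose, leave it alone: slim white and teal starch bottle, 61 x 62 x 200 mm, round teal cap. This point is its centre.
- tin_middle (a point): Bystander at the back of the worktop, loose, leave it alone: small round metal tin with a printed red and blue side, 75 mm across, 58 mm high. This point is its centre.
- polish_middle (a point): Bystander at the back of the worktop, loose, leave it alone: low round grey polish pot, 69 mm across, 41 mm high. This point is its centre.
- scrubber_middle (a point): Bystander at the back of the worktop, loose, leave it alone: wooden scrubbing brush lying on its blue bristles, 61 x 154 x 46 mm. This point is its centre.
- button_jar_middle (a point): Bystander at the back of the worktop, loose, leave it alone: small glass jar with a dark lid, 44 mm across, 105 mm high. This point is its centre.
- candle_1_middle (a point): Bystander at the back of the worktop, loose, leave it alone: candle in a clear glass, 76 mm across, 90 mm high. This point is its centre.
Mind the look-alikes: they are no part of the job. There is more than one size of the cap; the job needs the larger.

How it is judged:
On the way, in this order (a step that is already met when the one before it is completed fails the run):
1. the spray bottle stands upright on the worktop, let go, clear of the bottle (centres more than 14 cm apart), the cap still on (horizontal distance between spray_middle and bottle_mouth above 0.14 m and angle between spray_middle's own z axis and vertical below 0.1 rad and height (world z) of spray_middle between 0.12 and 0.132 m and linear speed of spray below 0.02 m/s and contact force between the fingers and spray below 0.1 N and z of cap_middle in the frame of bottle_mouth below -0.002 m), for 0.2 s.
2. the cap is pressed down at least 3 mm against its spring (z of cap_middle in the frame of bottle_mouth below -0.008 m), for 0.05 s.
3. the cap is twisted at least 0.6 rad while still on the neck (angle between the x axis of cap_middle and the x axis of bottle_mouth, either way round above 0.6 rad and z of cap_middle in the frame of bottle_mouth below 0.004 m), for 0.05 s.
At the end, for the whole second after the job is handed in: The fingers hold the cap still and upright (within 0.2 rad), 40 to 140 mm above where it sat, within 25 mm of straight above the mouth, touching nothing else; the bottle seated upright in its holder; the spray let go, upright on the worktop over 14 cm from the bottle (z of cap_middle in the frame of bottle_mouth between 0.035 and 0.135 m and horizontal distance between cap_middle and bottle_mouth below 0.025 m and angle between cap_middle's own z axis and vertical below 0.2 rad and linear speed of cap below 0.03 m/s and contact force between the fingers and cap above 1 N and contact force between cap and bottle below 0.05 N and contact force between cap and spray below 0.05 N and z of bottle_mouth in the frame of holder below 0.198 m and angle between bottle_mouth's own z axis and vertical below 0.06 rad and horizontal distance between spray_middle and bottle_mouth above 0.14 m and angle between spray_middle's own z axis and vertical below 0.1 rad and height (world z) of spray_middle between 0.12 and 0.132 m and linear speed of spray below 0.02 m/s and contact force between the fingers and spray below 0.1 N); the arm keeps its last pose, push and grip.
It fails at once if the bottle is pulled out of its holder by more than 15 mm or tipped (z of bottle_mouth in the frame of holder above 0.209 m or angle between bottle_mouth's own z axis and vertical above 0.2 rad).
It fails at once if the spray bottle is knocked over (angle between spray_middle's own z axis and vertical above 0.6 rad).
It fails at once if a bystander is shifted by more than 3 cm (distance of any of starch_middle, tin_middle, polish_middle, scrubber_middle, button_jar_middle, candle_1_middle from where it was at the start of the episode above 0.03 m).
It also fails if it takes over 51 s, if anything falls off the work surface, if the arm or the gripper's body presses on something with over 40 N, if the wrist force passes 120 N, or if a joint passes its speed limit or range.

## Working session

There is one attempt and no reset: what is moved stays moved. The work goes in short steps, Python scripts to look and compute and a tool call to move; the robot and the scene stay as the last step left them, time stands still between calls to the robot, and variables do not carry over. Pictures are saved under pics/ and viewed, at most 10 in all, crops included, and the job is handed in when it is done.

Besides the shell and the picture viewer there is one more tool, called after ">>>" in YAML: its name, and indented under it one key for each argument. drive_tool: Moves the arm, as the interface text tells. Its arguments: {"type":"object","properties":{"steps":{"type":"array"},"force":{"type":"number"}},"required":["steps"]}

```bash
mkdir -p pics; cat > h.py <<'E'
import numpy as np, cv2
from rig import r, viewer, boxes_of
def cap(n,save=None):
    c=viewer.capture(n)
    if save: cv2.imwrite('pics/'+save,c['frame'][:,:,::-1])
    return c
def cloud(c):
    K=c['intrinsics'];z=c['range_z'];v,u=np.indices(z.shape)
    P=np.stack([(u-K[0,2])/K[0,0]*z,(v-K[1,2])/K[1,1]*z,z],-1)
    T=c['cam_to_world'];W=P@T[:3,:3].T+T[:3,3];W[z==0]=np.nan
    return W
def tow(c,p): T=c['cam_to_world'];return T[:3,:3]@np.array(p)+T[:3,3]
E
python3 - <<'E'
from h import *
np.set_printoptions(precision=4,suppress=True)
s=r.observe();print(s['time_s'],s['eef_pos'],s['tool_rot'],s['finger_gap'])
for n in['scene','top']:
    c=cap(n,n+'0.png')
    print(n,c['cam_to_world'])
    for q in['holder','bottle','cap','spray','starch_middle','tin_middle','polish_middle','scrubber_middle','button_jar_middle','candle_1_middle']:
        print(q,[(tow(c,d['xyz']).round(3).tolist(),round(d['confidence'],2)) for d in boxes_of(n,q)[:4]])
E
```

```text
0.0 [0.1535 0.6308 0.2301] [[-0.9716  0.2365 -0.0006]
 [ 0.2365  0.9716 -0.0026]
 [-0.     -0.0026 -1.    ]] 0.08540632373378301
scene [[-0.0702 -0.8852  0.4598  0.2002]
 [-0.9975  0.0662 -0.025   0.2348]
 [-0.0083 -0.4604 -0.8876  0.8836]
 [ 0.      0.      0.      1.    ]]
holder [([0.457, 0.236, 0.003], 0.97)]
bottle [([0.464, 0.236, 0.123], 0.62)]
cap [([0.49, 0.237, 0.211], 0.83), ([0.486, 0.332, 0.023], 0.58), ([0.765, 0.112, 0.054], 0.27)]
spray [([0.467, 0.158, 0.151], 0.83), ([0.679, 0.095, 0.085], 0.26)]
starch_middle [([0.655, 0.208, 0.14], 0.7)]
tin_middle [([0.66, 0.29, 0.058], 0.64)]
polish_middle [([0.605, 0.112, 0.038], 0.94)]
scrubber_middle [([0.632, 0.369, 0.045], 0.87)]
button_jar_middle [([0.675, 0.095, 0.084], 0.91)]
candle_1_middle [([0.767, 0.113, 0.056], 0.82)]
top [[ 0.1235 -0.9685  0.2162  0.4346]
 [-0.9923 -0.1205  0.0274  0.2121]
 [-0.0004 -0.218  -0.976   0.9793]
 [ 0.      0.      0.      1.    ]]
holder [([0.462, 0.238, 0.004], 0.8)]
bottle [([0.683, 0.097, 0.103], 0.72), ([0.472, 0.231, 0.132], 0.65)]
cap [([0.502, 0.238, 0.21], 0.66), ([0.489, 0.334, 0.027], 0.58)]
spray [([0.475, 0.161, 0.243], 0.71), ([0.666, 0.293, 0.053], 0.45)]
starch_middle [([0.659, 0.211, 0.157], 0.74), ([0.475, 0.16, 0.235], 0.64)]
tin_middle [([0.666, 0.295, 0.056], 0.63)]
polish_middle [([0.598, 0.121, 0.042], 0.56)]
scrubber_middle [([0.629, 0.369, 0.048], 0.84), ([0.465, 0.237, 0.005], 0.28)]
button_jar_middle [([0.687, 0.097, 0.102], 0.83)]
candle_1_middle [([0.771, 0.116, 0.048], 0.84), ([0.471, 0.163, 0.243], 0.62)]
```

View pics/scene0.png

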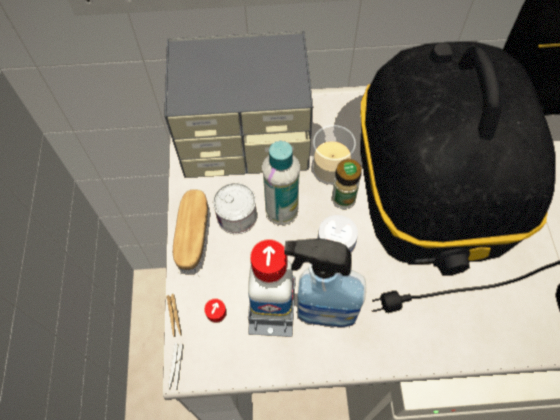

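View pics/top0.png

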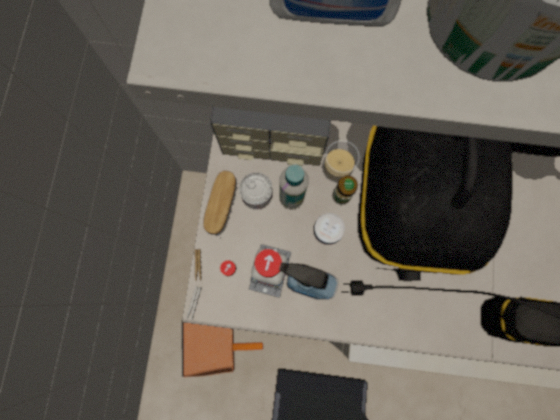

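The pictures show the large red cap (arrow) at scene (268,260) and top (268,262), with the spray head at (320,255). The small look-alike cap is at (215,310), and a shelf runs across the top picture above row 130. Next I'll measure the geometry.

```bash
python3 - <<'E'
from h import *
np.set_printoptions(precision=4,suppress=True)
for n in['scene','top']:
    c=cap(n);W=cloud(c);f=c['frame'].astype(int);R,G,B=f[...,0],f[...,1],f[...,2]
    X,Y,Z=W[...,0],W[...,1],W[...,2]
    near=(abs(X-.48)<.12)&(abs(Y-.2)<.13)
    m=near&(Z>.203)&(Z<.214)&(R>150)&(G<70)
    a=np.c_[X[m],Y[m]].astype(np.float32);print(n,'cap',len(a),cv2.minEnclosingCircle(a),np.median(Z[m]))
    t=near&(Z>.2035)&(Z<.216)&(R>150)&(G>150)&(abs(Y-.237)<.03)&(abs(X-.5)<.03)
    a=np.c_[X[t],Y[t]].astype(np.float32);w,v=np.linalg.eigh(np.cov(a.T));print('arrow',len(a),a.mean(0),v[:,1],np.arctan2(v[1,1],v[0,1]))
    m=near&(Z>.243)&(Z<.26)&(Y<.24)
    a=np.c_[X[m],Y[m]].astype(np.float32);print('head top',len(a),a.mean(0),cv2.minAreaRect(a),np.median(Z[m]))
    m=near&(Z>.20)&(Z<.26)&(R<60)&(Y<.24)
    a=np.c_[X[m],Y[m]].astype(np.float32);print('head all',len(a),cv2.minAreaRect(a),Z[m].max())
    m=(abs(X-.48)<.13)&(Z>.0065)&(Z<.035)&(abs(Y-.237)<.06)&(abs(R-B)<30)
    a=np.c_[X[m],Y[m]].astype(np.float32);print('holder',cv2.minAreaRect(a))
    m=(Z>.3)&np.isfinite(Z)&(X>.3)&(X<1.1)
    if m.sum(): print('high',X[m].min(),np.percentile(Z[m],[1,10,50,90]))
# height map grid (top view+scene) max z in mm per 2cm cell
    H=np.full((30,36),-1.)
    ok=np.isfinite(Z)
    ix=((X[ok]-.32)/.02).astype(int);iy=((Y[ok]+.26)/.02).astype(int)
    k=(ix>=0)&(ix<30)&(iy>=0)&(iy<36)&(X[ok]>.32)&(Y[ok]>-.26)
    np.maximum.at(H,(ix[k],iy[k]),np.clip(Z[ok][k]*1000,-1,999))
    print('rows x from .32, cols y from -.26')
    for i in range(0,15): print('%.2f'%(.32+.02*i),' '.join('%3d'%h for h in H[i]))
E
```

```text
scene cap 748 ((0.4950360953807831, 0.23777025938034058), 0.02441711165010929) 0.2070916434771925
arrow 131 [0.5012 0.238 ] [-0.9944  0.1054] 3.036046709485568
head top 1229 [0.4808 0.1754] ((0.4817248582839966, 0.1778540164232254), (0.07852200418710709, 0.03258474916219711), 82.62294006347656) 0.2506689799808891
head all 784 ((0.4768732786178589, 0.1732201874256134), (0.08571051061153412, 0.027668390423059464), 84.49976348876953) 0.25424530825103453
holder ((0.48730093240737915, 0.23435164988040924), (0.08963233977556229, 0.09590025246143341), 13.44167423248291)
high 0.6356607549008806 [0.3019 0.3132 0.4865 0.4964]
rows x from .32, cols y from -.26
0.32  -1  -1  -1  -1  -1  -1  -1  -1  -1  -1  -1  -1  -1  -1  -1  -1  -1  -1  -1  -1  -1  -1  -1  -1  -1  -1  -1  -1  -1  -1  -1  -1  -1  -1  -1  -1
0.34  -1  -1  -1  -1  -1  -1  -1  -1  -1  -1  -1  -1  -1  -1  -1  -1  -1  -1  -1  -1  -1  -1  -1  -1  -1  -1   0   0  -1  -1  -1  -1   0  -1  -1  -1
0.36  -1  -1   3   3   2   2   3   2   2   4   3   2   2   2   2   2   2   3   2   3   2   4   3   2   3   3   2   3   2   2   2   2  11  11  -1
[... 3984 characters left out ...]
 199 197 197 197 136   5   4   5   3   4   4   5  36 137 210 210 134   5   5   4   5   5   6  15   0  -1
0.54   3   4   3 137 200 224 230 232 235 235 234 234 230 225 197 140   6   6   4   4   5   6   5  23   9  24   8   6   5   5   4   4   4   4   0  -1
0.56   4  -1  -1 202 229 238 244 251 252 251 252 249 244 237 222 184   4  35  44  44   5   5   4   5   4   5   7   4   5   5  48  50  51   4  -1  -1
0.58  -1  -1  -1 223 238 248 256 259 261 261 260 259 256 245 234 203 136  45  46  46  44   5   6   4   3   4   5   5   5   4  51  52  51  47  -1  -1
0.60  -1  -1  -1 229 244 257 260 262 264 266 265 264 260 253 244 221 137  46  44  46  46   4   4   4   4   6   5   4   6   5  49  52  52  45   0  -1
```

Both cameras agree:

| Item | Measured |
|---|---|
| Cap centre | about (0.497, 0.238), top at 0.208 (expected) |
| Bottle yaw | about -0.11 rad |
| Spray axis | about (0.480, 0.158) |
| Spray yaw | about -0.13 rad |

I'll put the spray at about (0.42, 0.09), which is bare worktop in front of the plug. First I'll plan the approach.

```bash
cat >> h.py <<'E'
def plan(p,yaw,n,cur=None,nt=None):
    """rows to take TCP to p with tool y at world yaw; tool pointing down"""
    s=r.observe();q=np.array(s['eef_pos'] if cur is None else cur[0],float);R=np.array(s['tool_rot'])
    y0=np.arctan2(R[1,1],R[0,1]) if cur is None else cur[1]
    tw=-((yaw-y0+np.pi)%(2*np.pi)-np.pi);nt=nt or n;d=(np.array(p)-q)/n;y=y0
    for i in range(n):
        Y=np.array([np.cos(y),np.sin(y)]);X=np.array([-Y[1],Y[0]])*-1 # x = y x z(down)
        X=np.cross([*Y,0],[0,0,-1])[:2]
        t=tw/nt if i<nt else 0
        print('{"x":%.1f,"y":%.1f,"z":%.1f,"twist":%.3f}'%(100*X@d[:2],100*Y@d[:2],-100*d[2],t))
        y-=t
E
python3 -c "
from h import *
plan([.480,.158,.33],-.13,15)"
```

```text
{"x":-2.9,"y":-2.6,"z":-0.7,"twist":0.097}
{"x":-3.1,"y":-2.3,"z":-0.7,"twist":0.097}
{"x":-3.3,"y":-2.0,"z":-0.7,"twist":0.097}
{"x":-3.5,"y":-1.6,"z":-0.7,"twist":0.097}
{"x":-3.6,"y":-1.3,"z":-0.7,"twist":0.097}
{"x":-3.7,"y":-0.9,"z":-0.7,"twist":0.097}
{"x":-3.8,"y":-0.5,"z":-0.7,"twist":0.097}
{"x":-3.8,"y":-0.2,"z":-0.7,"twist":0.097}
{"x":-3.8,"y":0.2,"z":-0.7,"twist":0.097}
{"x":-3.8,"y":0.6,"z":-0.7,"twist":0.097}
{"x":-3.7,"y":0.9,"z":-0.7,"twist":0.097}
{"x":-3.6,"y":1.3,"z":-0.7,"twist":0.097}
{"x":-3.5,"y":1.6,"z":-0.7,"twist":0.097}
{"x":-3.3,"y":2.0,"z":-0.7,"twist":0.097}
{"x":-3.1,"y":2.3,"z":-0.7,"twist":0.097}
```

>>> drive_tool:
  steps:
    - {"x": -2.9,"y": -2.6,"z": -1.2,"twist": 0.097,"fingers": 1}
    - {"x": -3.1,"y": -2.3,"z": -1.2,"twist": 0.097,"fingers": 1}
    - {"x": -3.3,"y": -2.0,"z": -1.2,"twist": 0.097,"fingers": 1}
    - {"x": -3.5,"y": -1.6,"z": -1.2,"twist": 0.097,"fingers": 1}
    - {"x": -3.6,"y": -1.3,"z": -1.2,"twist": 0.097,"fingers": 1}

```text
time_s: 1.7
eef_pos: [0.2635, 0.471, 0.292]
tool_rot: [[-0.747, 0.665, 0.0], [0.665, 0.747, 0.0], [0.0, 0.0, -1.0]]
wrist_force: [-0.2, 0.7, -0.3]
finger_gap: 0.0851
gripper_force: 0.0
```

>>> drive_tool:
  steps:
    - {"x": -3.7,"y": -0.9,"z": -1.0,"twist": 0.097,"fingers": 1}
    - {"x": -3.8,"y": -0.5,"z": -1.0,"twist": 0.097,"fingers": 1}
    - {"x": -3.8,"y": -0.2,"z": -1.0,"twist": 0.097,"fingers": 1}
    - {"x": -3.8,"y": 0.2,"z": -1.0,"twist": 0.097,"fingers": 1}
    - {"x": -3.8,"y": 0.6,"z": 0,"twist": 0.097,"fingers": 1}

```text
time_s: 2.2
eef_pos: [0.3735, 0.315, 0.333]
tool_rot: [[-0.351, 0.936, 0.003], [0.936, 0.351, 0.003], [0.002, 0.003, -1.0]]
wrist_force: [0.1, 1.4, -0.3]
finger_gap: 0.085
gripper_force: 0.0
```

>>> drive_tool:
  steps:
    - {"x": -3.7,"y": 0.9,"z": 0,"twist": 0.097,"fingers": 1}
    - {"x": -3.6,"y": 1.3,"z": 0,"twist": 0.097,"fingers": 1}
    - {"x": -3.5,"y": 1.6,"z": 0,"twist": 0.097,"fingers": 1}
    - {"x": -3.3,"y": 2.0,"z": 0,"twist": 0.097,"fingers": 1}
    - {"x": -3.1,"y": 2.3,"z": 0,"twist": 0.097,"fingers": 1}

```text
time_s: 2.7
eef_pos: [0.4824, 0.157, 0.3317]
tool_rot: [[0.126, 0.992, 0.001], [0.992, -0.126, 0.001], [0.001, 0.001, -1.0]]
wrist_force: [0.2, 1.3, -0.5]
finger_gap: 0.0856
gripper_force: 0.0
```

```bash
python3 - <<'E'
from h import *
s=r.observe();print(s['time_s'],s['eef_pos'],s['tool_rot'],s['wrist_force'],s['q'])
c=cap('scene','s1.png')
plan([.480,.158,.205],-.13,5)
E
```

```text
2.7 [0.48243269 0.1570349  0.33165999] [[ 1.26060226e-01  9.92022406e-01  6.04768286e-04]
 [ 9.92022346e-01 -1.26060599e-01  6.24333987e-04]
 [ 6.95590757e-04  5.21239970e-04 -9.99999622e-01]] [ 0.17470896  1.25733836 -0.4980141 ] [-0.70649403  0.32377812  0.48634465  1.67552001 -0.16192432  1.18156833
 -0.30646041]
{"x":0.2,"y":-0.1,"z":2.5,"twist":-0.002}
{"x":0.2,"y":-0.1,"z":2.5,"twist":-0.002}
{"x":0.2,"y":-0.1,"z":2.5,"twist":-0.002}
{"x":0.2,"y":-0.1,"z":2.5,"twist":-0.002}
{"x":0.2,"y":-0.1,"z":2.5,"twist":-0.002}
```

View pics/s1.png

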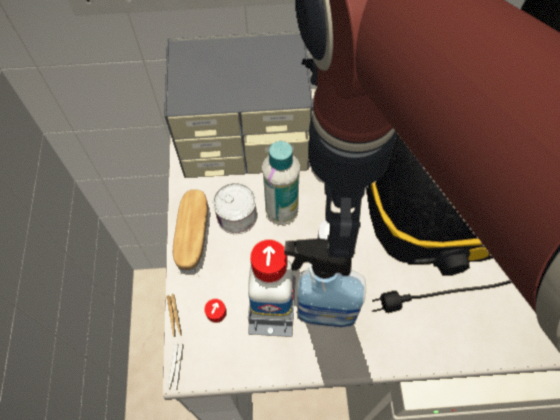

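The picture shows the open gripper over the spray head (~(340,225)), with the cap at (268,260) clear of it. Now I'll descend and grip.

>>> drive_tool:
  steps:
    - {"x": 0.1,"y": -0.2,"z": 3,"twist": 0,"fingers": 1}
    - {"x": 0,"y": 0,"z": 3,"twist": 0,"fingers": 1}
    - {"x": 0,"y": 0,"z": 3,"twist": 0,"fingers": 1}
    - {"x": 0,"y": 0,"z": 2.5,"twist": 0,"fingers": 1}
    - {"x": 0,"y": 0,"z": 1.2,"twist": 0,"fingers": 1}

```text
time_s: 3.25
eef_pos: [0.4785, 0.1595, 0.2023]
tool_rot: [[0.122, 0.993, -0.004], [0.993, -0.122, -0.001], [-0.002, -0.003, -1.0]]
wrist_force: [-1.2, 0.1, 0.0]
finger_gap: 0.0858
gripper_force: 0.0
```

>>> drive_tool:
  steps:
    - {"x": 0,"y": 0,"z": 0,"twist": 0,"fingers": -0.6}
    - {"x": 0,"y": 0,"z": 0,"twist": 0,"fingers": -0.6}
    - {"x": 0,"y": 0,"z": 0,"twist": 0,"fingers": -0.6}
    - {"x": 0,"y": 0,"z": 0,"twist": 0,"fingers": -0.6}
    - {"x": 0,"y": 0,"z": 0,"twist": 0,"fingers": -0.6}
  force: 40

```text
time_s: 3.75
eef_pos: [0.4813, 0.1596, 0.2059]
tool_rot: [[0.123, 0.992, 0.004], [0.992, -0.123, 0.001], [0.002, 0.004, -1.0]]
wrist_force: [-0.1, 0.5, 5.7]
finger_gap: 0.0306
gripper_force: 39.3
```

>>> drive_tool:
  steps:
    - {"z": -0.8,"fingers": -1}
    - {"z": -1.2,"fingers": -1}
    - {"z": -1.5,"fingers": -1}
    - {"z": -1.5,"fingers": -1}
    - {"z": -1.0,"fingers": -1}
  force: 60

```text
schema error: expected keys x, y, z, twist, fingers
```

```bash
python3 - <<'E'
from h import *
s=r.observe();print(s['time_s'],s['eef_pos'],s['wrist_force'],s['finger_gap'])
c=cap('scene','s2.png')
plan([.42,.09,s['eef_pos'][2]],-.13,4)
E
```

```text
3.75 [0.48130373 0.15964955 0.20590749] [-0.07614056  0.46043419  5.69215874] 0.0306078287180075
{"x":-1.9,"y":-1.3,"z":-0.0,"twist":0.002}
{"x":-1.9,"y":-1.3,"z":-0.0,"twist":0.002}
{"x":-1.9,"y":-1.3,"z":-0.0,"twist":0.002}
{"x":-1.9,"y":-1.3,"z":-0.0,"twist":0.002}
```

View pics/s2.png

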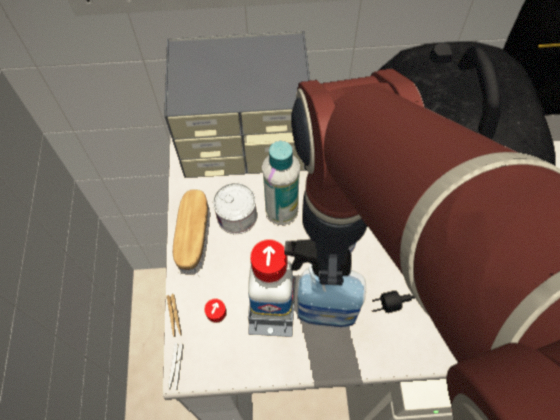

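The rows were refused because keys were missing, so nothing moved. The picture shows the fingers closed on the spray head at about (335,260), with the nozzle at (290,250) at the cap's edge. I'll lift straight up.

>>> drive_tool:
  steps:
    - {"x": 0,"y": 0,"z": -0.8,"twist": 0,"fingers": -1}
    - {"x": 0,"y": 0,"z": -1.2,"twist": 0,"fingers": -1}
    - {"x": 0,"y": 0,"z": -1.5,"twist": 0,"fingers": -1}
    - {"x": 0,"y": 0,"z": -1.5,"twist": 0,"fingers": -1}
    - {"x": 0,"y": 0,"z": -1.0,"twist": 0,"fingers": -1}
  force: 60

```text
time_s: 4.3
eef_pos: [0.4795, 0.1594, 0.2651]
tool_rot: [[0.123, 0.992, -0.0], [0.992, -0.123, -0.0], [-0.0, -0.0, -1.0]]
wrist_force: [0.6, -0.7, -5.7]
finger_gap: 0.0301
gripper_force: 59.8
```

>>> drive_tool:
  steps:
    - {"x": -1.0,"y": -0.7,"z": 0,"twist": 0,"fingers": -1}
    - {"x": -1.8,"y": -1.2,"z": 0,"twist": 0,"fingers": -1}
    - {"x": -2.0,"y": -1.4,"z": 0,"twist": 0,"fingers": -1}
    - {"x": -1.8,"y": -1.2,"z": 0,"twist": 0,"fingers": -1}
    - {"x": -1.0,"y": -0.7,"z": 0,"twist": 0,"fingers": -1}

```text
time_s: 4.8
eef_pos: [0.4159, 0.0878, 0.2635]
tool_rot: [[0.125, 0.992, -0.004], [0.992, -0.125, -0.001], [-0.002, -0.004, -1.0]]
wrist_force: [0.4, 0.1, -5.1]
finger_gap: 0.0299
gripper_force: 60.0
```

```bash
python3 - <<'E'
from h import *
s=r.observe();print(s['time_s'],s['eef_pos'],s['tool_rot'],s['wrist_force'],s['finger_gap'])
c=cap('scene','s3.png')
plan([.42,.09,.207],-.13,5)
E
```

```text
4.8 [0.41591702 0.08784963 0.2634641 ] [[ 0.12506354  0.99213947 -0.00428843]
 [ 0.99214697 -0.1250703  -0.00134488]
 [-0.00187066 -0.00408656 -0.9999899 ]] [ 0.35930321  0.13982817 -5.12098553] 0.029898862995044947
{"x":0.1,"y":0.1,"z":1.1,"twist":0.001}
{"x":0.1,"y":0.1,"z":1.1,"twist":0.001}
{"x":0.1,"y":0.1,"z":1.1,"twist":0.001}
{"x":0.1,"y":0.1,"z":1.1,"twist":0.001}
{"x":0.1,"y":0.1,"z":1.1,"twist":0.001}
```

View pics/s3.png

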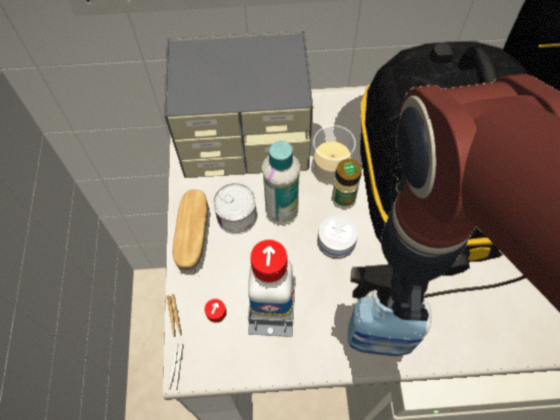

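The spray hangs upright at about (390,320), clear of the bottle. I'll set it down where it is, since x=0.416 keeps it off the plug.

>>> drive_tool:
  steps:
    - {"x": 0,"y": 0,"z": 1.2,"twist": 0,"fingers": -1}
    - {"x": 0,"y": 0,"z": 1.6,"twist": 0,"fingers": -1}
    - {"x": 0,"y": 0,"z": 1.6,"twist": 0,"fingers": -1}
    - {"x": 0,"y": 0,"z": 0.8,"twist": 0,"fingers": -1}
    - {"x": 0,"y": 0,"z": 0.3,"twist": 0,"fingers": -1}

```text
time_s: 5.35
eef_pos: [0.4186, 0.0906, 0.2085]
tool_rot: [[0.122, 0.993, -0.002], [0.993, -0.122, -0.001], [-0.001, -0.002, -1.0]]
wrist_force: [0.6, -0.4, -5.0]
finger_gap: 0.0297
gripper_force: 60.1
```

>>> drive_tool:
  steps:
    - {"x": 0,"y": 0,"z": 0.2,"twist": 0,"fingers": -1}
    - {"x": 0,"y": 0,"z": 0,"twist": 0,"fingers": -1}

```text
time_s: 5.55
eef_pos: [0.4194, 0.0905, 0.2076]
tool_rot: [[0.123, 0.992, 0.001], [0.992, -0.123, 0.0], [0.0, 0.001, -1.0]]
wrist_force: [0.3, -0.2, -5.0]
finger_gap: 0.0299
gripper_force: 60.1
```

>>> drive_tool:
  steps:
    - {"x": 0,"y": 0,"z": 0.15,"twist": 0,"fingers": -1}
    - {"x": 0,"y": 0,"z": 0.1,"twist": 0,"fingers": -1}
    - {"x": 0,"y": 0,"z": 0,"twist": 0,"fingers": -1}

```text
time_s: 5.85
eef_pos: [0.4204, 0.0915, 0.2064]
tool_rot: [[0.122, 0.993, 0.003], [0.993, -0.122, 0.002], [0.003, 0.003, -1.0]]
wrist_force: [-0.2, 1.1, 5.3]
finger_gap: 0.03
gripper_force: 61.9
```

On the table (the force has reversed). Now I'll release and rise.

>>> drive_tool:
  steps:
    - {"x": 0,"y": 0,"z": 0,"twist": 0,"fingers": 0.8}
    - {"x": 0,"y": 0,"z": 0,"twist": 0,"fingers": 0.8}
    - {"x": 0,"y": 0,"z": 0,"twist": 0,"fingers": 0.8}
    - {"x": 0,"y": 0,"z": 0,"twist": 0,"fingers": 0.8}
    - {"x": 0,"y": 0,"z": 0,"twist": 0,"fingers": 0.8}

```text
time_s: 6.35
eef_pos: [0.419, 0.0903, 0.2048]
tool_rot: [[0.123, 0.992, 0.0], [0.992, -0.123, -0.0], [-0.0, 0.0, -1.0]]
wrist_force: [0.3, -0.0, -0.8]
finger_gap: 0.0767
gripper_force: 0.0
```

>>> drive_tool:
  steps:
    - {"x": 0,"y": 0,"z": -2,"twist": 0,"fingers": 1}
    - {"x": 0,"y": 0,"z": -3.5,"twist": 0,"fingers": 1}
    - {"x": 0,"y": 0,"z": -3.5,"twist": 0,"fingers": 1}
    - {"x": 0,"y": 0,"z": -2,"twist": 0,"fingers": 1}
    - {"x": 0,"y": 0,"z": 0,"twist": 0,"fingers": 1}

```text
time_s: 6.85
eef_pos: [0.4208, 0.0905, 0.3175]
tool_rot: [[0.123, 0.992, 0.006], [0.992, -0.123, 0.002], [0.003, 0.006, -1.0]]
wrist_force: [0.4, -0.7, -0.6]
finger_gap: 0.0855
gripper_force: 0.0
```

```bash
python3 - <<'E'
from h import *
s=r.observe();print(s['time_s'],s['eef_pos'],s['wrist_force'],s['finger_gap'],s['q'])
c=cap('scene','s4.png')
W=cloud(c);f=c['frame'].astype(int);R,G=f[...,0],f[...,1];X,Y,Z=np.moveaxis(W,-1,0)
m=(abs(X-.497)<.05)&(abs(Y-.238)<.05)&(Z>.203)&(Z<.214)&((R>150)|(G>150))
a=np.c_[X[m],Y[m]].astype(np.float32);print(cv2.minEnclosingCircle(a),np.median(Z[m]))
m=(abs(X-.42)<.07)&(abs(Y-.1)<.09)&(Z>.243)&(Z<.262)
a=np.c_[X[m],Y[m]].astype(np.float32);print('spray',len(a),cv2.minAreaRect(a) if len(a) else 0,np.median(Z[m]))
plan([.4965,.238,.31],-.55,5)
E
```

```text
6.85 [0.42078418 0.09050463 0.31750757] [ 0.43076654 -0.68642669 -0.58949044] 0.08554013246967859 [-0.68521592  0.19455464  0.51709339  1.88657413 -0.10980761  1.08106438
 -0.24808607]
((0.4960455596446991, 0.23747855424880981), 0.025562560185790062) 0.2070167462699245
spray 1240 ((0.4222494065761566, 0.11295631527900696), (0.07545920461416245, 0.033017054200172424), 80.12787628173828) 0.2510765333383389
{"x":3.1,"y":1.2,"z":0.1,"twist":0.085}
{"x":3.2,"y":0.9,"z":0.1,"twist":0.085}
{"x":3.3,"y":0.6,"z":0.1,"twist":0.085}
{"x":3.3,"y":0.3,"z":0.1,"twist":0.085}
{"x":3.3,"y":0.1,"z":0.1,"twist":0.085}
```

View pics/s4.png

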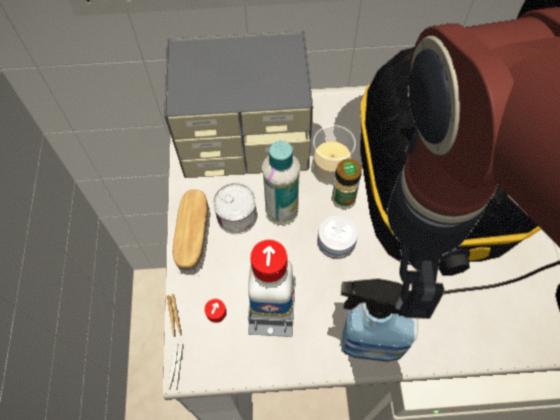

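The spray stands upright at about (0.42, 0.09), 16 cm from the bottle, and the cap hasn't moved. Next I'll go above the cap with a clockwise pre-turn.

>>> drive_tool:
  steps:
    - {"x": 3.1,"y": 1.2,"z": 0,"twist": 0.085,"fingers": 1}
    - {"x": 3.2,"y": 0.9,"z": 0,"twist": 0.085,"fingers": 1}
    - {"x": 3.3,"y": 0.6,"z": 0,"twist": 0.085,"fingers": 1}
    - {"x": 3.3,"y": 0.3,"z": 0,"twist": 0.085,"fingers": 1}
    - {"x": 3.3,"y": 0.1,"z": 0,"twist": 0.085,"fingers": 1}

```text
time_s: 7.4
eef_pos: [0.4955, 0.2387, 0.3128]
tool_rot: [[0.524, 0.852, -0.003], [0.852, -0.524, -0.002], [-0.003, -0.002, -1.0]]
wrist_force: [1.3, -0.4, 0.8]
finger_gap: 0.085
gripper_force: 0.0
```

```bash
python3 - <<'E'
from h import *
s=r.observe();print(s['time_s'],s['eef_pos'],s['wrist_force'],s['q'])
plan([.4965,.2377,.24],-.55,5)
E
```

```text
7.4 [0.49554783 0.23869683 0.31277338] [ 1.30176342 -0.36772211  0.78901696] [-0.84568692  0.4250243   0.54385041  1.59686437 -0.23151215  1.18850002
 -0.80498241]
{"x":-0.0,"y":0.0,"z":1.5,"twist":-0.000}
{"x":-0.0,"y":0.0,"z":1.5,"twist":-0.000}
{"x":-0.0,"y":0.0,"z":1.5,"twist":-0.000}
{"x":-0.0,"y":0.0,"z":1.5,"twist":-0.000}
{"x":-0.0,"y":0.0,"z":1.5,"twist":-0.000}
```

Centred. I'll descend to TCP z≈0.174 and close gently, then firmly.

>>> drive_tool:
  steps:
    - {"x": 0,"y": 0.1,"z": 3,"twist": 0,"fingers": 1}
    - {"x": 0,"y": 0,"z": 3.5,"twist": 0,"fingers": 1}
    - {"x": 0,"y": 0,"z": 3.4,"twist": 0,"fingers": 1}
    - {"x": 0,"y": 0,"z": 2.5,"twist": 0,"fingers": 1}
    - {"x": 0,"y": 0,"z": 1.4,"twist": 0,"fingers": 1}

```text
time_s: 7.9
eef_pos: [0.4942, 0.2361, 0.1725]
tool_rot: [[0.521, 0.853, -0.007], [0.853, -0.521, -0.004], [-0.007, -0.004, -1.0]]
wrist_force: [-0.2, 0.1, 0.6]
finger_gap: 0.0855
gripper_force: 0.0
```

>>> drive_tool:
  steps:
    - {"x": 0,"y": 0,"z": 0,"twist": 0,"fingers": 0}
    - {"x": 0,"y": 0,"z": 0,"twist": 0,"fingers": 0}
    - {"x": 0,"y": 0,"z": 0,"twist": 0,"fingers": 0}
    - {"x": 0,"y": 0,"z": 0,"twist": 0,"fingers": -0.5}
    - {"x": 0,"y": 0,"z": 0,"twist": 0,"fingers": -0.5}
  force: 30

```text
time_s: 8.4
eef_pos: [0.4973, 0.2369, 0.1773]
tool_rot: [[0.521, 0.853, 0.001], [0.853, -0.521, 0.0], [0.001, 0.001, -1.0]]
wrist_force: [0.6, -0.3, -2.9]
finger_gap: 0.049
gripper_force: 34.1
```

>>> drive_tool:
  steps:
    - {"x": 0,"y": 0,"z": 0,"twist": 0,"fingers": -0.8}
    - {"x": 0,"y": 0,"z": 0.1,"twist": 0,"fingers": -0.8}
    - {"x": 0,"y": 0,"z": 0.2,"twist": 0,"fingers": -0.8}
    - {"x": 0,"y": 0,"z": 0.2,"twist": 0,"fingers": -0.8}
    - {"x": 0,"y": 0,"z": 0,"twist": 0,"fingers": -0.8}
  force: 90

```text
time_s: 8.9
eef_pos: [0.4975, 0.2369, 0.1734]
tool_rot: [[0.521, 0.853, 0.002], [0.853, -0.521, 0.001], [0.002, 0.001, -1.0]]
wrist_force: [-2.1, -1.3, 8.5]
finger_gap: 0.0484
gripper_force: 93.5
```

>>> drive_tool:
  steps:
    - {"x": 0,"y": 0,"z": 0.2,"twist": 0,"fingers": -0.8}
    - {"x": 0,"y": 0,"z": 0.2,"twist": 0,"fingers": -0.8}
    - {"x": 0,"y": 0,"z": 0,"twist": 0,"fingers": -0.8}

```text
time_s: 9.2
eef_pos: [0.4978, 0.2371, 0.1709]
tool_rot: [[0.521, 0.853, 0.002], [0.853, -0.521, 0.002], [0.003, 0.001, -1.0]]
wrist_force: [-3.5, -3.1, 16.1]
finger_gap: 0.0482
gripper_force: 94.6
```

>>> drive_tool:
  steps:
    - {"x": 0,"y": 0,"z": 0.05,"twist": -0.06,"fingers": -0.8}
    - {"x": 0,"y": 0,"z": 0,"twist": -0.08,"fingers": -0.8}
    - {"x": 0,"y": 0,"z": 0,"twist": -0.08,"fingers": -0.8}
    - {"x": 0,"y": 0,"z": 0,"twist": -0.08,"fingers": -0.8}
    - {"x": 0,"y": 0,"z": 0,"twist": -0.08,"fingers": -0.8}

```text
time_s: 9.7
eef_pos: [0.4986, 0.2376, 0.1709]
tool_rot: [[0.165, 0.986, 0.005], [0.986, -0.165, 0.003], [0.004, 0.004, -1.0]]
wrist_force: [-3.2, -1.1, 16.6]
finger_gap: 0.0484
gripper_force: 94.6
```

>>> drive_tool:
  steps:
    - {"x": 0,"y": 0,"z": 0,"twist": -0.08,"fingers": -0.8}
    - {"x": 0,"y": 0,"z": 0,"twist": -0.08,"fingers": -0.8}
    - {"x": 0,"y": 0,"z": 0,"twist": -0.08,"fingers": -0.8}
    - {"x": 0,"y": 0,"z": 0,"twist": -0.08,"fingers": -0.8}
    - {"x": 0,"y": 0,"z": 0,"twist": -0.08,"fingers": -0.8}

```text
time_s: 10.2
eef_pos: [0.4985, 0.2379, 0.1709]
tool_rot: [[-0.232, 0.973, 0.005], [0.973, 0.232, 0.003], [0.002, 0.005, -1.0]]
wrist_force: [-1.4, -1.0, 15.8]
finger_gap: 0.0481
gripper_force: 94.6
```

>>> drive_tool:
  steps:
    - {"x": 0,"y": 0,"z": 0,"twist": -0.08,"fingers": -0.8}
    - {"x": 0,"y": 0,"z": 0,"twist": -0.08,"fingers": -0.8}
    - {"x": 0,"y": 0,"z": 0,"twist": -0.08,"fingers": -0.8}
    - {"x": 0,"y": 0,"z": 0,"twist": -0.03,"fingers": -0.8}
    - {"x": 0,"y": 0,"z": 0,"twist": 0,"fingers": -0.8}

```text
time_s: 10.7
eef_pos: [0.4986, 0.238, 0.1709]
tool_rot: [[-0.481, 0.877, 0.005], [0.877, 0.481, 0.004], [0.001, 0.006, -1.0]]
wrist_force: [-2.1, -0.6, 15.5]
finger_gap: 0.0483
gripper_force: 94.5
```

```bash
python3 - <<'E'
from h import *
s=r.observe();print(s['time_s'],s['torque'],s['q'])
c=cap('scene');cv2.imwrite('pics/s5.png',cv2.resize(c['frame'][180:360,180:420,::-1],None,fx=3,fy=3))
E
```

```text
10.7 [-0.28780961  0.46446747 -0.00236701] [-0.59633611  0.53388224  0.17006987  1.7948585  -0.11992106  0.81673648
  0.13418997]
```

View pics/s5.png

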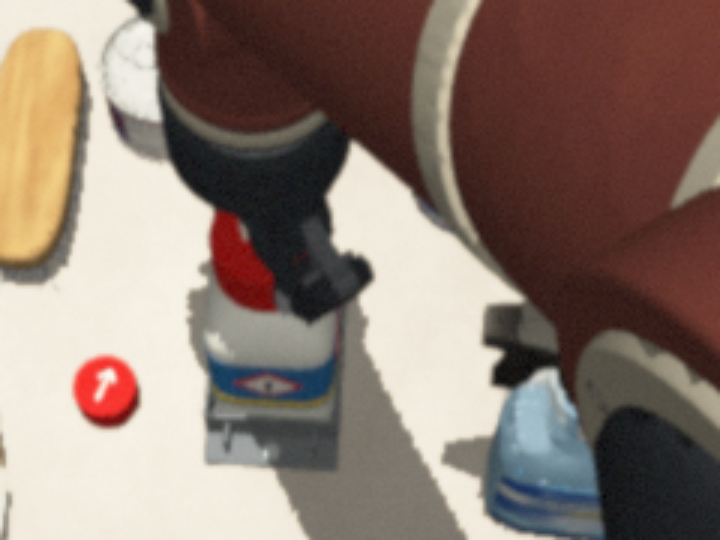

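The crop shows the fingers on the cap, the bottle still seated and square in its holder at (270,400), and the spray still standing. I'll lift slowly and watch the force.

>>> drive_tool:
  steps:
    - {"x": 0,"y": 0,"z": -0.3,"twist": 0,"fingers": -0.8}
    - {"x": 0,"y": 0,"z": -0.3,"twist": 0,"fingers": -0.8}
    - {"x": 0,"y": 0,"z": -0.3,"twist": 0,"fingers": -0.8}
    - {"x": 0,"y": 0,"z": -0.2,"twist": 0,"fingers": -0.8}
    - {"x": 0,"y": 0,"z": 0,"twist": 0,"fingers": -0.8}

```text
time_s: 11.25
eef_pos: [0.4978, 0.2378, 0.1792]
tool_rot: [[-0.481, 0.877, 0.003], [0.877, 0.481, 0.002], [0.0, 0.003, -1.0]]
wrist_force: [2.5, 0.1, 3.1]
finger_gap: 0.0482
gripper_force: 93.3
```

>>> drive_tool:
  steps:
    - {"x": 0,"y": 0,"z": -0.2,"twist": 0,"fingers": -0.8}
    - {"x": 0,"y": 0,"z": -0.2,"twist": 0,"fingers": -0.8}
    - {"x": 0,"y": 0,"z": -0.2,"twist": 0,"fingers": -0.8}
    - {"x": 0,"y": 0,"z": 0,"twist": 0,"fingers": -0.8}

```text
time_s: 11.65
eef_pos: [0.4962, 0.2368, 0.1839]
tool_rot: [[-0.481, 0.877, -0.002], [0.877, 0.481, -0.001], [0.0, -0.002, -1.0]]
wrist_force: [-0.1, 0.9, 3.0]
finger_gap: 0.0485
gripper_force: 93.0
```

>>> drive_tool:
  steps:
    - {"x": 0,"y": 0,"z": -0.3,"twist": 0,"fingers": -0.8}
    - {"x": 0,"y": 0,"z": -0.3,"twist": 0,"fingers": -0.8}
    - {"x": 0,"y": 0,"z": -0.3,"twist": 0,"fingers": -0.8}

```text
time_s: 11.95
eef_pos: [0.4962, 0.2369, 0.1933]
tool_rot: [[-0.481, 0.877, -0.002], [0.877, 0.481, -0.001], [0.0, -0.002, -1.0]]
wrist_force: [-0.5, -0.0, -0.7]
finger_gap: 0.0484
gripper_force: 92.9
```

The cap is free: the force is only its own weight.

>>> drive_tool:
  steps:
    - {"x": 0,"y": 0,"z": -1,"twist": 0,"fingers": -0.8}
    - {"x": 0,"y": 0,"z": -1.3,"twist": 0,"fingers": -0.8}
    - {"x": 0,"y": 0,"z": -1.5,"twist": 0,"fingers": -0.8}
    - {"x": 0,"y": 0,"z": -1.3,"twist": 0,"fingers": -0.8}
    - {"x": 0,"y": 0,"z": -0.7,"twist": 0,"fingers": -0.8}

```text
time_s: 12.45
eef_pos: [0.4972, 0.2371, 0.2531]
tool_rot: [[-0.481, 0.877, 0.002], [0.877, 0.481, 0.001], [-0.0, 0.002, -1.0]]
wrist_force: [-0.3, 0.1, 0.2]
finger_gap: 0.0484
gripper_force: 92.8
```

>>> drive_tool:
  steps:
    - {"x": 0,"y": 0,"z": 0,"twist": 0,"fingers": -0.8}
    - {"x": 0,"y": 0,"z": 0,"twist": 0,"fingers": -0.8}
    - {"x": 0,"y": 0,"z": 0,"twist": 0,"fingers": -0.8}
    - {"x": 0,"y": 0,"z": 0,"twist": 0,"fingers": -0.8}
    - {"x": 0,"y": 0,"z": 0,"twist": 0,"fingers": -0.8}

```text
time_s: 12.95
eef_pos: [0.4966, 0.237, 0.2508]
tool_rot: [[-0.481, 0.877, -0.001], [0.877, 0.481, -0.001], [-0.0, -0.001, -1.0]]
wrist_force: [-0.4, 0.0, -1.2]
finger_gap: 0.0486
gripper_force: 92.8
```

```bash
python3 - <<'E'
from h import *
s=r.observe();print(s['time_s'],s['eef_pos'],np.abs(s['qvel']).max())
c=cap('scene');cv2.imwrite('pics/s6.png',cv2.resize(c['frame'][150:390,160:480,::-1],None,fx=2.4,fy=2.4))
W=cloud(c);f=c['frame'].astype(int);R,G,B=np.moveaxis(f,-1,0);X,Y,Z=np.moveaxis(W,-1,0)
m=(abs(X-.49)<.06)&(abs(Y-.238)<.06)&(R>110)&(G<70)&(Z>.15);print('red z',np.percentile(Z[m],[2,50,98]),m.sum())
m=(abs(X-.49)<.06)&(abs(Y-.238)<.06)&(Z<.235)&(Z>.12);print('bottle top',m.sum(),np.percentile(Z[m],[50,90,99]))
m=(abs(X-.42)<.07)&(abs(Y-.1)<.09)&(B>R+20);a=np.c_[X[m],Y[m]];print('spray body',len(a),a.mean(0) if len(a) else 0,Z[m].max())
E
```

```text
12.95 [0.49655807 0.23702775 0.25080261] 0.002248180846269712
red z [0.27852129 0.61008856 0.64253182] 4127
bottle top 1558 [0.13891985 0.18106877 0.1939686 ]
spray body 2552 [0.40011141 0.0913708 ] 0.1981600080461322
```

View pics/s6.png

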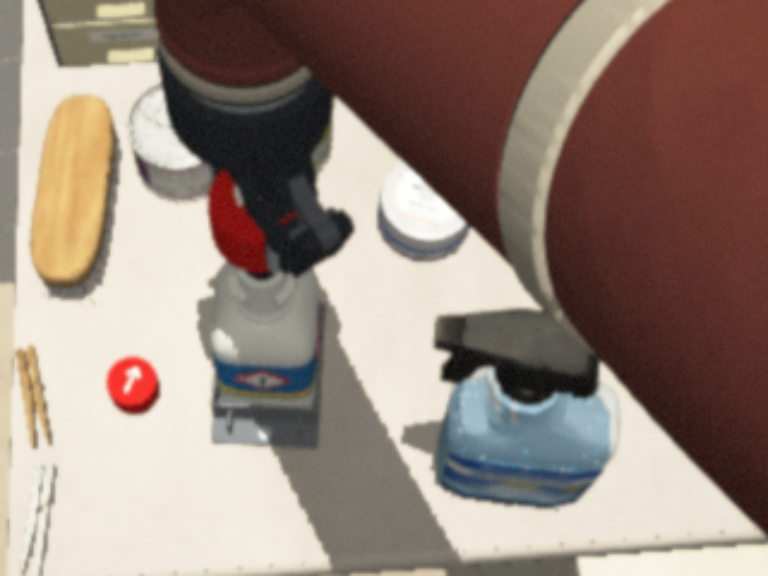

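The picture shows the cap held in the fingers at (240,220), above the open neck at (265,285). The bottle is seated in its holder, and the spray stands upright at (525,420). I'll hand in.

```bash
python3 -c "
from rig import r
print(r.hand_in())"
```

```text
the job is handed in; nothing more can be done
None
```

The job is handed in at about 13 s, with no verdict returned: the cap is off and held upright about 7 cm above where it sat, the bottle looks seated in its holder, and the spray bottle stands upright about 16 cm away.

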